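# Mark the dark board with the red clip

## Task

The dark wooden board is the one for raw meat, so mark it with the red clip: squeeze the clip's handles, bring its jaws down over the dark board's top edge near the middle, and let go so that it stays clipped there, upright, with its jaws well over the edge. Leave the blue clip standing where it is.

Things in the scene. Friction and masses are not known exactly. Their poses are not given: they have to be found in the camera images.
- red_clip: Red sprung clip like a big clothes peg, 50 mm long (y), 89 tall, 60 g, standing loose, jaws down, handles up. Origin: between the lips at their lower edge; z up; jaws and handles close along x. Hinge pin at z=45. Handles z 45-89, 30 wide, at rest 50 over their tops; squeezed at z=77 (about 10 N, grip 20-30 N) they stop parallel, 20 over the outsides, lips then 31 apart. Let go, it shuts.
- blue_clip: Blue clip of the same form, size and axes, standing on the worktop; not to be moved. Of both clips: the halves swing equally about the pin; on a 10 mm board the spring pinches with about 5 N; the throat from lip edge up to the pin is 40 mm deep.
- dark_board: Dark brown wooden board on its long edge in a slotted dark metal foot, fixed. 200 mm long (y), 10 thick (x), level top edge at z = 120 mm; a 20 mm hanging hole near one upper corner. Origin: on the worktop under the board's middle; x square to its faces, y along its top edge, z up. Foot 54 deep (x), 120 long (y), 24 high.
- pale_board: Pale, light wooden board of the same form and size in the same kind of foot, with the same axes; fixed. Not the one to be marked.
Things that resemble listed ones, but are neither listed nor needed, are in the scene too. Leave any pink look-alike of the dark_board alone. Several things look just like the red_clip: the one meant starts nearest to the robot's base.

How it is judged:
By the outcome, as a careful person would: the job done as asked, in the order asked, and still so for the second after the job is handed in, with the robot touching nothing.
It also fails if it takes over 37 s, if anything falls off the work surface, if the arm or the gripper's body presses on something with over 40 N, if the wrist force passes 120 N, or if a joint passes its speed limit or range.

## Robot

A 6-joint arm with a two-finger parallel gripper is mounted at the origin on a cart in front of the work surface, level with it; the furniture and walls round the work are solid. World frame = base frame: x ahead of the robot, y to its left, z up, the work surface at z = 0. Lengths are in mm, angles in rad, forces in N, time in s.
With the tool pointing down it reaches from about 325 to 925 mm from the base axis. Payload 3.1 kg.
Tool frame: the origin (TCP) lies midway between the tips of the shut fingers; the grasp point (between the pads) lies 19 mm behind it; z points along the fingers, y is the line along which they close (so a half turn about z gives the same grasp; the last joint's range is limited). The gripper opens to 85 mm and grips with 20 to 120 N. Pads are 22 mm wide; open, the fingers measure 114 mm over their backs; the gripper's body (76 mm by 85 mm) begins 54 mm behind the grasp point. The pads swing forward as they close: fully open they stand 13 mm farther back than shut.
Start: joints at [1.125, 0.217, 1.613, -0, 1.311, -0.112], TCP at [204.754, 590.521, 231.3] pointing down, gripper open.
Joint ranges: [-2.75, 2.75], [-0.78, 2.1], [0.31, 2.55], [-1.13, 4.27], [0.13, 2.63], [-2.58, 2.58]. Speed limits (rad/s): [2.79, 2.79, 3.14, 3.14, 3.14, 3.14].

## Interface

Orientations are given as a 3x3 rotation matrix whose columns are the frame's x, y, z axes.
In Python, from workcell import r gives the robot as it stands. The module is installed in compiled form; this text tells all that it offers.
- The arm moves only by the shell command python3 -m inch 'ROWS'. ROWS is JSON, a list that holds one entry, the list of rows, each a list of 7 numbers: the turn, a rotation vector about the world's x, y, z in degrees, then the shift along the world's x, y, z in mm, then the closure, from 0 (fully open) to 1 (shut). A call has 1 to 20 rows; each row shifts and turns the commanded pose from where the row before left it; what a row does not reach is not made up. A row lasts 1/8 s, in which the tool goes at most 62.5 mm and 10.7 degrees, less where a joint would pass 70% of its speed; a pose out of reach is approached as far as the arm can. A call with a gripper value outside its range is refused whole. The fingers move at their own pace and stop on an object; the grip force is fixed at half the most. Time passes only in rows, so rows that do not move let the fingers close. It gives the time, the measured TCP pose, the force, the opening and the grip force at its end, in the units of the state.
- r.get_obs(): the state, without advancing time (a new reading comes with each control period).
- r.get_image(name): name is "side" or "top"; returns the picture (420x560x3 uint8, red, green, blue); there is no depth.
- r.calibration(name): a dict with "mtx" (3x3 intrinsics, pixels), "T" (4x4, takes a point from camera to world coordinates). Camera axes: x right, y up, looking along -z (the intrinsics and any distortion apply to the point x, -y, -z); pixel columns grow to the right and rows downward; lengths in mm; the calibration is good to about 2 mm. A picture is of the moment at which its call begins. calibration takes no time and is no camera call.
- r.close_job(): hands the job in; it is judged then, once.
The state is a dict: "t": time; "qpos": joint angles; "joint_vel": joint speeds; "effort": joint torques, N m; "tcp_pos": TCP position; "ee_rot": TCP orientation; "wrist_force": force on the tool from outside, world axes, zero at the start; "torque": the same for the moment, N m; "finger_gap": opening from 0.0 (shut) to 1.0 (fully open); "grasp_force": force on a finger pad.
Only numpy, scipy, OpenCV 4.12 (cv2) and the standard library are available. Lean on these libraries where they do the work, as an engineer would, in place of code of your own. Each camera call takes 0.05 s, during which the arm holds its last target. There are 200 camera calls.

## Working session

There is one attempt and no reset: what is moved stays moved. The work goes in short steps, Python scripts to look and compute and a shell command to move; the robot and the scene stay as the last step left them, time stands still between calls to the robot, and variables do not carry over. Pictures are saved under pics/ and viewed, at most 10 in all, crops included, and the job is handed in when it is done.

```bash
mkdir -p pics
python3 - <<'E'
from workcell import r
import cv2,numpy as np
for n in("side","top"):
    cv2.imwrite(f"pics/{n}0.png",cv2.cvtColor(r.get_image(n),cv2.COLOR_RGB2BGR)); c=r.calibration(n); print(n,{k:np.round(v,3).tolist() if not isinstance(v,str) else v for k,v in c.items()})
o=r.get_obs();print(o)
E
```

```text
side {'mtx': [[404.811, 0.0, 280.289], [0.0, 404.811, 207.469], [0.0, 0.0, 1.0]], 'T': [[-0.942, -0.284, 0.18, 610.443], [0.336, -0.812, 0.477, 355.657], [0.011, 0.51, 0.86, 895.172], [0.0, 0.0, 0.0, 1.0]]}
top {'mtx': [[459.766, 0.0, 279.061], [0.0, 459.766, 211.448], [0.0, 0.0, 1.0]], 'T': [[-0.05, 0.975, -0.215, 143.216], [-0.999, -0.048, 0.015, -130.769], [0.004, 0.216, 0.976, 1439.226], [0.0, 0.0, 0.0, 1.0]]}
{'t': 0.1, 'qpos': array([ 1.12478013e+00,  2.17681550e-01,  1.61480308e+00, -7.09389640e-07,
        1.31130120e+00, -1.12196223e-01]), 'joint_vel': array([ 0.00100599, -0.00017593, -0.00277074, -0.0007994 , -0.00071972,
        0.0006093 ]), 'effort': array([-1.37409188e-03, -3.98076689e+01, -3.04969954e+01, -2.15842424e-04,
        4.18139884e-03, -8.95385483e-06]), 'tcp_pos': array([204.43723302, 589.82917184, 230.08173938]), 'ee_rot': array([[-9.44797551e-01,  3.27653314e-01, -9.45457722e-04],
       [ 3.27654586e-01,  9.44795510e-01, -1.97890944e-03],
       [ 2.44867974e-04, -2.17945236e-03, -9.99997595e-01]]), 'wrist_force': array([-0.4635724 , -0.06833802,  0.54344721]), 'torque': array([-0.04327351,  0.02457624, -0.00261422]), 'grasp_force': 0.0, 'finger_gap': 0.9972430025318103}
```

View pics/side0.png

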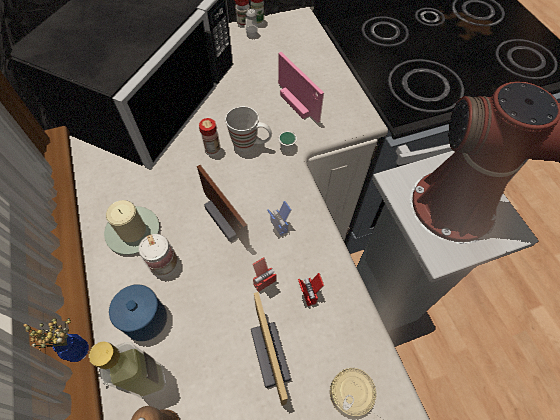

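View pics/top0.png

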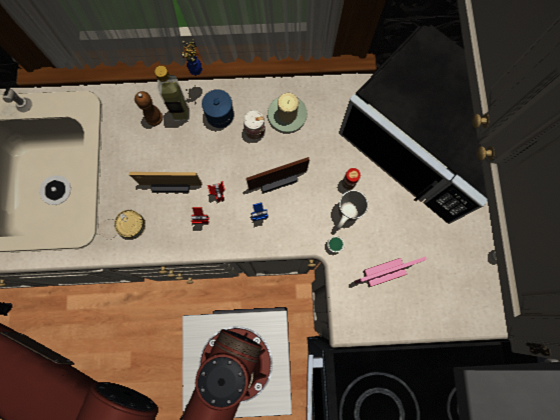

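Candidates for the red clip are A at top (200,216) / side (311,290) and B at top (217,191) / side (264,275). The blue clip is at top (260,214) / side (281,217). A is nearer the base, which sits at top ~(235,365). The dark board is at top (278,175) / side (222,205); the pink one and the pale one are not wanted.

Run:
```python
import cv2
s=cv2.imread("pics/side0.png");t=cv2.imread("pics/top0.png")
cv2.imwrite("pics/sidec.png",cv2.resize(s[155:315,185:345],(600,600),interpolation=cv2.INTER_CUBIC)) # 3.75x
cv2.imwrite("pics/topc.png",cv2.resize(t[145:235,185:317],(792,540),interpolation=cv2.INTER_CUBIC)) # 6x
```

```text
(no output)
```

View pics/sidec.png

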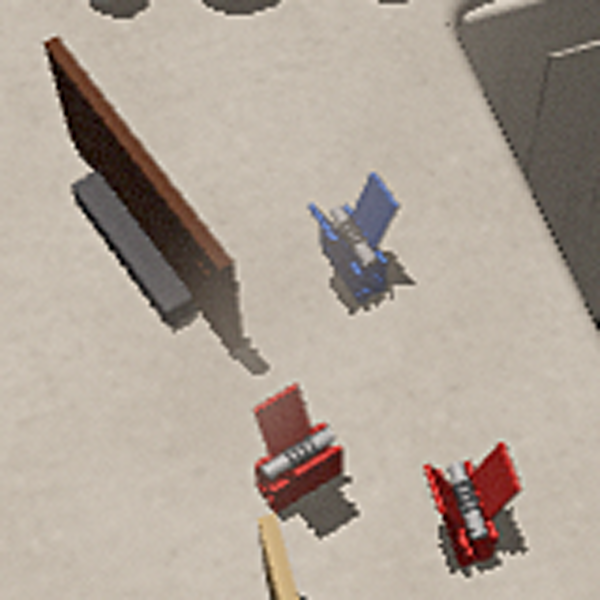

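View pics/topc.png

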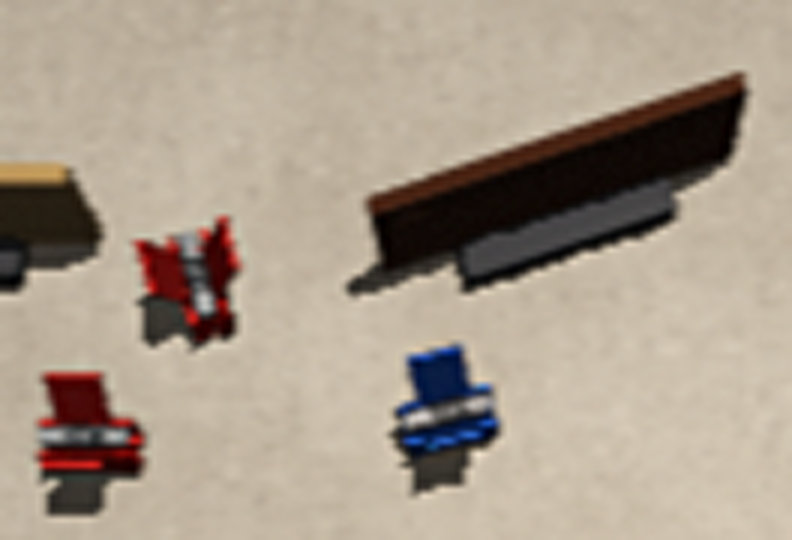

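```bash
cat > h.py <<'E'
from workcell import r
import numpy as np
C={n:r.calibration(n) for n in("side","top")}
F=np.diag([1,-1,-1.])
def P(n):
    W=np.linalg.inv(C[n]["T"]); return C[n]["mtx"]@F@W[:3]
def tri(s,t):
    A=[]
    for n,(u,v) in(("side",s),("top",t)):
        p=P(n);A+=[u*p[2]-p[0],v*p[2]-p[1]]
    x=np.linalg.svd(np.array(A))[2][-1];x=x[:3]/x[3]
    return x,[np.round(proj(n,x)-q,1).tolist() for n,q in(("side",s),("top",t))]
def proj(n,x):
    q=P(n)@np.append(x,1);return q[:2]/q[2]
sc=lambda u,v:(185+u/3.75,155+v/3.75)
tc=lambda u,v:(185+u/6,145+v/6)
E
python3 - <<'E'
from h import *
print(C["side"].keys())
pr=lambda n,s,t:print(n,*[np.round(q,1).tolist() if i==0 else q for i,q in enumerate(tri(sc(*s),tc(*t)))])
pr("board +y",(226,267),(372,203))
pr("board -y",(52,40),(742,79))
pr("pin -y",(457,465),(130,437))
pr("pin +y",(478,533),(45,437))
pr("near h -y",(503,443),(101,463))
pr("near h +y",(522,487),(40,463))
pr("far h -y",(428,465),(103,375))
pr("far h +y",(440,500),(45,375))
pr("blue pin",(358,238),(447,414))
pr("blue nearh",(375,173),(465,437))
E
```

```text
dict_keys(['mtx', 'T'])
board +y [537.4, -59.0, 115.9] [[-1.4, -0.5], [-0.4, 0.7]]
board -y [592.8, -247.8, 119.2] [[-0.9, -0.3], [-0.2, 0.5]]
pin -y [440.2, 74.2, 42.6] [[-1.3, -0.5], [-0.5, 0.6]]
pin +y [443.0, 117.5, 42.5] [[-0.8, -0.3], [-0.3, 0.4]]
near h -y [418.9, 83.4, 82.2] [[-1.5, -0.6], [-0.6, 0.7]]
near h +y [419.7, 112.8, 87.0] [[-1.3, -0.5], [-0.5, 0.6]]
far h -y [464.0, 81.7, 82.5] [[-1.5, -0.6], [-0.5, 0.7]]
far h +y [464.7, 107.8, 92.2] [[-0.3, -0.1], [-0.1, 0.1]]
blue pin [444.0, -89.8, 42.8] [[-1.3, -0.4], [-0.4, 0.7]]
blue nearh [424.4, -101.8, 90.7] [[0.6, 0.2], [0.2, -0.3]]
```

```bash
python3 -m inch '[[[0,0,-5.3,17,-35.2,-3.6,0.25],[0,0,-5.3,17,-35.2,-3.6,0.25],[0,0,-5.3,17,-35.2,-3.6,0.25],[0,0,-5.3,17,-35.2,-3.6,0.25],[0,0,-5.3,17,-35.2,-3.6,0.25],[0,0,-5.3,17,-35.2,-3.6,0.25],[0,0,-5.3,17,-35.2,-3.6,0.25],[0,0,-5.3,17,-35.2,-3.6,0.25],[0,0,-5.3,17,-35.2,-3.6,0.25],[0,0,-5.3,17,-35.2,-3.6,0.25],[0,0,-5.3,17,-35.2,-3.6,0.25],[0,0,-5.3,17,-35.2,-3.6,0.25],[0,0,-5.3,17,-35.2,-3.6,0.25],[0,0,-5.3,17,-35.2,-3.6,0.25],[0,0,0,0,0,0,0.25],[0,0,0,0,0,0,0.25]]]'
python3 - <<'E'
from h import *
import cv2
o=r.get_obs();print(o["t"],o["tcp_pos"].round(1),np.degrees(np.arctan2(o["ee_rot"][1,1],o["ee_rot"][0,1])),o["ee_rot"][:,2].round(3),o["finger_gap"])
ims=[]
for n,(a,b,c,d) in(("side",(230,330,240,373)),("top",(150,250,140,273))):
    im=cv2.cvtColor(r.get_image(n),cv2.COLOR_RGB2BGR)
    ims.append(cv2.resize(im[a:b,c:d],(399,300),interpolation=cv2.INTER_CUBIC))
cv2.imwrite("pics/m1.png",np.vstack(ims))
E
```

```text
t: 2.1
tcp_pos: [442.2, 98.0, 180.5]
ee_rot: [[0.058, 0.998, -0.001], [0.998, -0.058, 0.0], [0.0, -0.001, -1.0]]
wrist_force: [-0.3, 0.7, 0.6]
finger_gap: 0.749
grasp_force: 0.0
2.1 [442.2  98.  180.5] -3.3199442250668825 [-0.001  0.    -1.   ] 0.7489368585934173
```

View pics/m1.png

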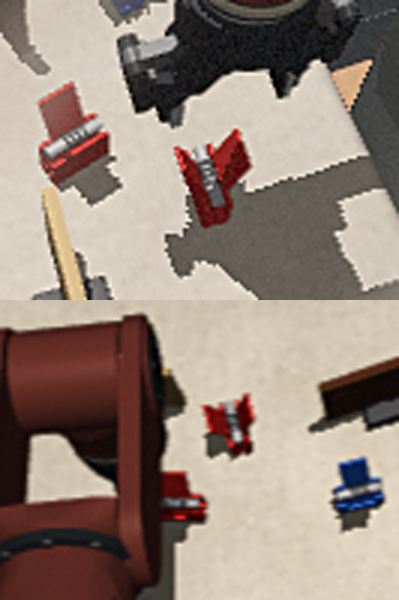

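The side half shows the gripper in the air above clip A, at about (310,287), with its fingers either side in x. Next I descend and squeeze.

```bash
python3 -m inch '[[[0,0,0,0,-0.5,-20,0.25],[0,0,0,0,-0.5,-20,0.25],[0,0,0,0,0,-20,0.25],[0,0,0,0,0,-20,0.25],[0,0,0,0,0,-20,0.25],[0,0,0,0,0,-12,0.25],[0,0,0,0,0,-9,0.25],[0,0,0,0,0,0,0.25],[0,0,0,0,0,0,0.25]]]'
python3 - <<'E'
from h import *
import cv2
im=cv2.cvtColor(r.get_image("side"),cv2.COLOR_RGB2BGR)
cv2.imwrite("pics/m2.png",cv2.resize(im[220:330,240:380],(700,550),interpolation=cv2.INTER_CUBIC))
E
```

```text
t: 3.32
tcp_pos: [443.4, 96.8, 60.5]
ee_rot: [[0.058, 0.998, 0.001], [0.998, -0.058, 0.0], [0.0, 0.001, -1.0]]
wrist_force: [-0.3, -0.2, 0.1]
finger_gap: 0.753
grasp_force: 0.0
```

View pics/m2.png

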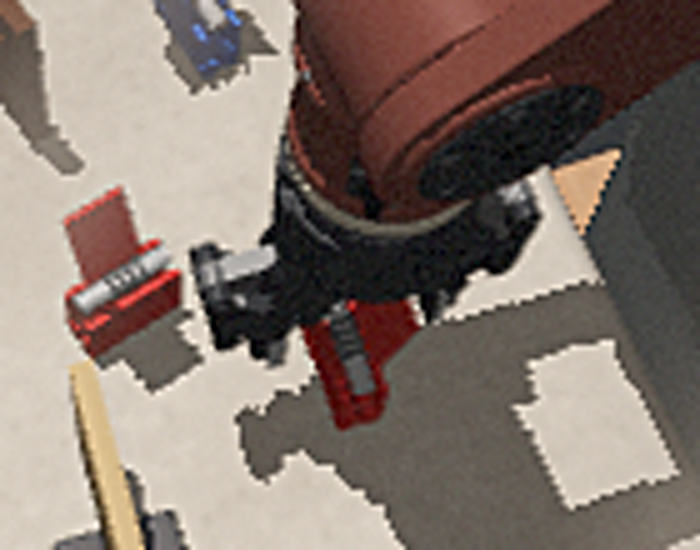

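The fingers straddle A's handles (crop ~(360,330)) and clear clip B. Now close on the handles.

```bash
python3 -m inch '[[[0,0,0,0,0,-1,0.4],[0,0,0,0,0,0,0.5],[0,0,0,0,0,0,0.6],[0,0,0,0,0,0,0.7],[0,0,0,0,0,0,0.8],[0,0,0,0,0,0,0.9],[0,0,0,0,0,0,0.9],[0,0,0,0,0,0,0.9],[0,0,0,0,0,0,0.9]]]'
```

```text
t: 4.5
tcp_pos: [441.7, 96.9, 62.8]
ee_rot: [[0.057, 0.998, -0.006], [0.998, -0.057, -0.0], [-0.001, -0.006, -1.0]]
wrist_force: [-12.1, -0.7, 29.7]
finger_gap: 0.249
grasp_force: 56.9
```

```bash
python3 -m inch '[[[0,0,0,0,0,10,0.9],[0,0,0,0,0,30,0.9],[0,0,0,0,0,40,0.9],[0,0,0,0,0,40,0.9],[0,0,0,0,0,40,0.9],[0,0,0,0,0,10,0.9],[0,0,1.97,12.3,-25,0,0.9],[0,0,1.97,12.3,-25,0,0.9],[0,0,1.97,12.3,-25,0,0.9],[0,0,1.97,12.3,-25,0,0.9],[0,0,1.97,12.3,-25,0,0.9],[0,0,1.97,12.3,-25,0,0.9],[0,0,1.97,12.3,-25,0,0.9],[0,0,1.97,12.3,-25,0,0.9],[0,0,1.97,12.3,-25,0,0.9],[0,0,1.97,12.3,-25,0,0.9],[0,0,0,0,0,0,0.9],[0,0,0,0,0,0,0.9],[0,0,0,0,0,0,0.9]]]'
python3 - <<'E'
from h import *
import cv2
ims=[]
for n,(a,b,c,d) in(("side",(140,260,160,320)),("top",(130,230,220,353))):
    im=cv2.cvtColor(r.get_image(n),cv2.COLOR_RGB2BGR)
    ims.append(cv2.resize(im[a:b,c:d],(399,300),interpolation=cv2.INTER_CUBIC))
cv2.imwrite("pics/m3.png",np.hstack(ims))
E
```

```text
t: 6.88
tcp_pos: [565.1, -152.3, 228.2]
ee_rot: [[-0.283, 0.959, -0.001], [0.959, 0.283, 0.001], [0.001, -0.001, -1.0]]
wrist_force: [-0.6, 0.6, -0.3]
finger_gap: 0.204
grasp_force: 66.3
```

View pics/m3.png

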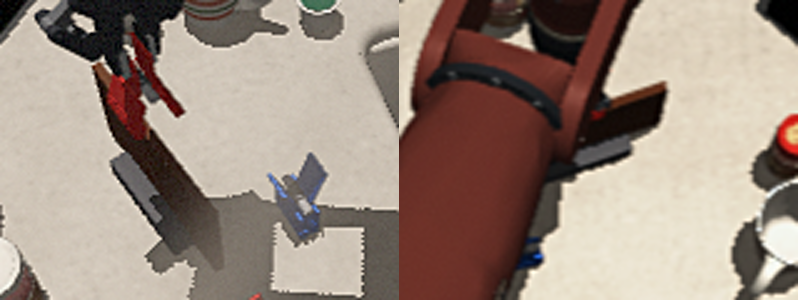

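Run:
```python
from h import *
import cv2
im=cv2.cvtColor(r.get_image("side"),cv2.COLOR_RGB2BGR)
cv2.imwrite("pics/m4.png",cv2.resize(im[140:220,170:270],(800,600)[:2] if 0 else (750,600),interpolation=cv2.INTER_CUBIC))
o=r.get_obs();t=o["tcp_pos"];R=o["ee_rot"];X=R[:,1];Y=np.array([-X[1],X[0],0])
sc2=lambda p:((p-[170,140])*7.5).round().tolist()
for zo in(55,60,65):
  print(zo,[sc2(proj("side",t+X*a+Y*b+[0,0,-zo])) for a in(-15.5,15.5) for b in(-25,25)])
print("pin",[sc2(proj("side",t+Y*b+[0,0,45-62])) for b in(-25,25)])
```

```text
55 [[351.0, 221.0], [443.0, 337.0], [259.0, 272.0], [350.0, 390.0]]
60 [[353.0, 231.0], [445.0, 347.0], [262.0, 282.0], [352.0, 400.0]]
65 [[356.0, 241.0], [447.0, 356.0], [265.0, 291.0], [355.0, 409.0]]
pin [[287.0, 167.0], [382.0, 287.0]]
```

View pics/m4.png

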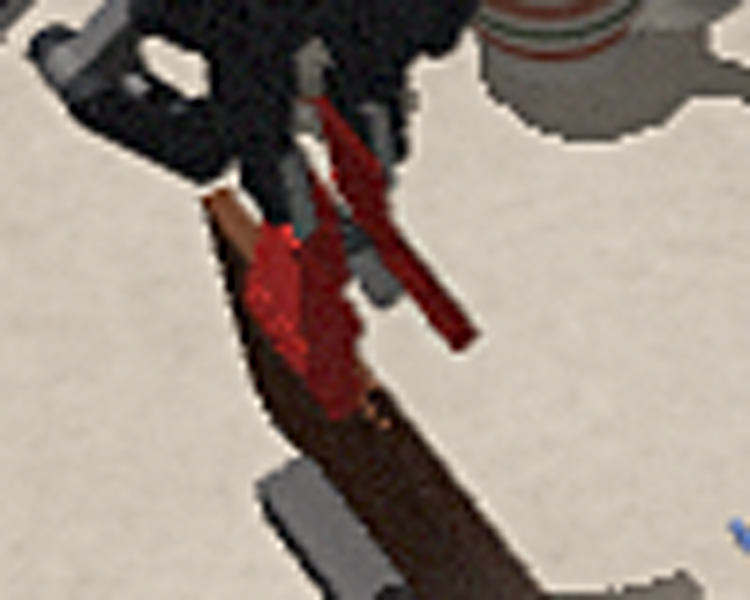

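The side view shows the jaws open and level. The lower jaw ends are at crop (340,418) and (460,352), within ~2 mm of the prediction for lips ~65 mm under the TCP. Descend 75 mm over the edge.

```bash
python3 -m inch '[[[0,0,0,0,-1,-15,0.9],[0,0,0,0,0,-15,0.9],[0,0,0,0,0,-12,0.9],[0,0,0,0,0,-10,0.9],[0,0,0,0,0,-10,0.9],[0,0,0,0,0,-8,0.9],[0,0,0,0,0,-5,0.9],[0,0,0,0,0,0,0.9],[0,0,0,0,0,0,0.9]]]'
python3 - <<'E'
from h import *
import cv2
im=cv2.cvtColor(r.get_image("side"),cv2.COLOR_RGB2BGR)
cv2.imwrite("pics/m5.png",cv2.resize(im[140:220,170:270],(750,600),interpolation=cv2.INTER_CUBIC))
E
```

```text
t: 8.15
tcp_pos: [566.1, -154.4, 154.4]
ee_rot: [[-0.282, 0.959, 0.001], [0.959, 0.282, -0.0], [-0.001, 0.001, -1.0]]
wrist_force: [-0.1, -0.1, -1.1]
finger_gap: 0.202
grasp_force: 66.3
```

View pics/m5.png

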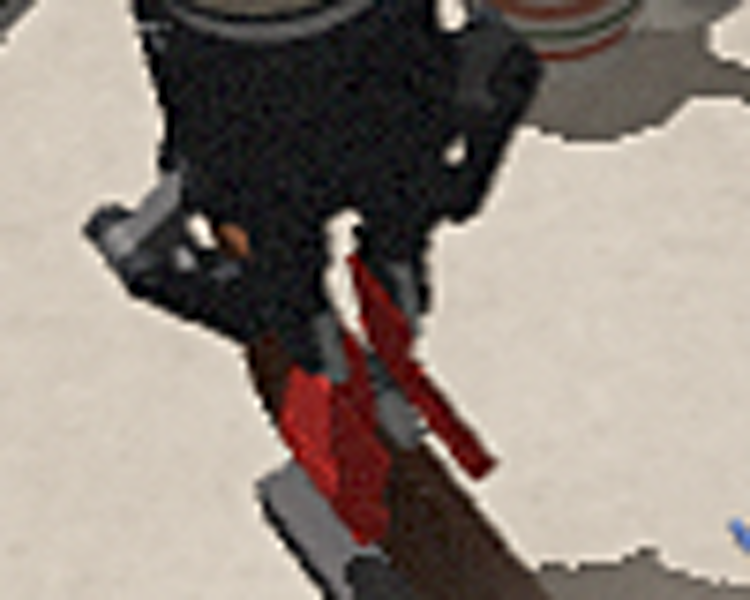

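The jaws straddle the board: one jaw on each face, ends at crop (370,540) and (485,470), and no contact force. Release slowly, then lift.

```bash
python3 -m inch '[[[0,0,0,0,0,0,0.7],[0,0,0,0,0,0,0.6],[0,0,0,0,0,0,0.5],[0,0,0,0,0,0,0.4],[0,0,0,0,0,0,0.25],[0,0,0,0,0,0,0.1],[0,0,0,0,0,0,0.1],[0,0,0,0,0,0,0.1],[0,0,0,0,0,5,0.1],[0,0,0,0,0,15,0.1],[0,0,0,0,0,30,0.1],[0,0,0,0,0,40,0.1],[0,0,0,0,0,40,0.1],[0,0,0,-30,20,20,0.1],[0,0,0,-40,40,0,0.1],[0,0,0,-40,40,0,0.1],[0,0,0,-40,40,0,0.1],[0,0,0,0,0,0,0.1],[0,0,0,0,0,0,0.1]]]'
python3 - <<'E'
from h import *
import cv2
ims=[]
for n,(a,b,c,d) in(("side",(140,300,160,320)),("top",(140,240,220,320))):
    im=cv2.cvtColor(r.get_image(n),cv2.COLOR_RGB2BGR)
    ims.append(cv2.resize(im[a:b,c:d],(400,400),interpolation=cv2.INTER_CUBIC))
cv2.imwrite("pics/m6.png",np.hstack(ims))
E
```

```text
t: 10.58
tcp_pos: [416.4, -14.5, 305.3]
ee_rot: [[-0.282, 0.959, 0.003], [0.959, 0.282, -0.001], [-0.002, 0.003, -1.0]]
wrist_force: [-0.8, -0.0, -0.2]
finger_gap: 0.902
grasp_force: 0.0
```

View pics/m6.png

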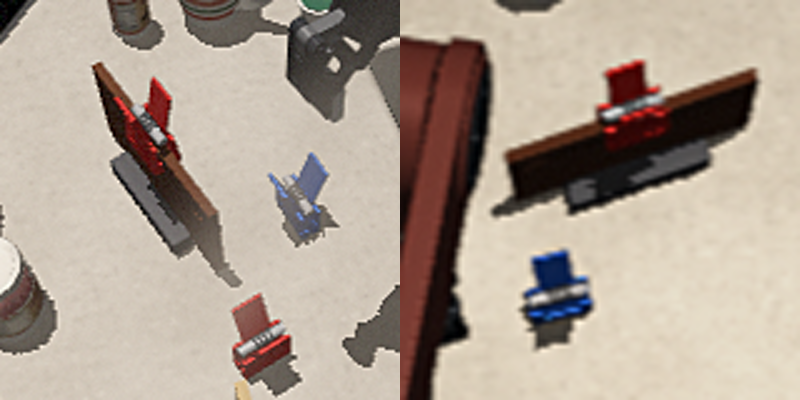

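The clip sits upright astride the dark board's top edge at mid-length: side crop (150,125), top crop (632,105). The blue clip and clip B are unmoved, and the arm is clear.

```bash
python3 -c "
from workcell import r
print(r.close_job())"
```

```text
the job is handed in; nothing more can be done
None
```

The red clip is clipped upright over the middle of the dark board's top edge, with its jaws about 30 mm over it; the blue clip was left where it stands, and the job was handed in at about 10.6 s.

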